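Snap the parts box lid shut all round

ROBOT

A 7-joint arm with a two-finger parallel gripper is mounted at the origin on the work surface. World frame = base frame: x ahead of the robot, y to its left, z up, the work surface at z = 0. Lengths are in mm, angles in rad, forces in N, time in s.
With the tool pointing down it reaches from about 425 to 950 mm from the base axis. Payload 4.7 kg.
Tool frame: the origin (TCP) lies between the finger pads; the fingertips stand 17 mm ahead of it and the grasp point (between the pads) lies 2 mm behind it (arm.nose_length is the distance from the TCP to the fingertips, in mm); z points along the fingers, y is the direction in which the jaws open and shut (so a half turn about z gives the same grasp; the last joint's range is limited). The gripper opens to 87 mm and grips with 3 to 60 N. Pads are 19 mm wide; open, the fingers measure 117 mm over their backs; the gripper's body (75 mm by 190 mm) begins 51 mm behind the grasp point.
Start: joints at [-1.182, 0.469, -0.049, 1.532, 0.024, 1.141, -0.082], TCP at [273.845, 616.974, 239.573] pointing down, gripper open.
Joint ranges: [-2.59, 2.59], [-0.33, 1.99], [-1.39, 1.29], [0.1, 2.45], [-1.04, 4.18], [0.21, 1.99], [-2.66, 2.66]. Speed limits (rad/s): [2.57, 2.57, 3.14, 3.14, 3.14, 3.14, 3.14].

INTERFACE

Orientations are given as a unit quaternion [x, y, z, w].
In Python, from bench import arm gives the robot as it stands.
- The arm moves only by the tool jog_arm, never from a script. Its argument "commands" is a list of rows, each an object of numbers: "tx", "ty", "tz": the shift along the world's x, y, z in cm; "yaw": the turn about the world's z in degrees; "hand": the closure, from 0 (fully open) to 1 (shut). A call has 1 to 12 rows; each row is the pose to reach, as a shift and turn from the pose commanded when the call began; what a row does not reach only later rows make up. A row lasts 1/10 s, in which the tool goes at most 50 mm and 8.59 degrees, less where a joint would pass 70% of its speed; a pose out of reach is approached as far as the arm can. A call with a gripper value outside its range is refused whole. The fingers move at their own pace and stop on an object; "newtons" is the grip in N (left out, the last holds). Time passes only in rows, so rows that repeat a pose let the fingers close. It gives the time, the measured TCP pose, the force and the opening at its end, in the units of the state.
- arm.state(): the state, without advancing time (a new reading comes with each control period).
- arm.grab_frame(name): name is "scene" or "top" or "wrist"; returns a dict with "pixels" (400x640x3 uint8, red, green, blue), "range_z" (400x640 float32, mm along the optical axis (not along the pixel's ray), 0 where there is no reading), "fx", "fy", "cx", "cy" (pixels), "R" (3x3) and "t" (3): a world point X has camera coordinates R X + t. Camera axes: x right, y down, z forward; pixel columns grow to the right and rows downward; lengths in mm; the calibration is good to about 2 mm. A picture is of the moment at which its call begins.
- arm.finish_job(): hands the job in, once; it reports no verdict.
The state is a dict: "time_s": time; "joints": joint angles; "qd": joint speeds; "tau": joint torques, N m; "eef_pos": TCP position; "tool_rot": TCP orientation; "force": force on the tool from outside, world axes, zero at the start; "ft_torque": the same for the moment, N m; "gripper_width": finger opening in mm.
Only numpy, scipy, OpenCV 4.12 (cv2) and the standard library are available. Lean on these libraries where they do the work, as an engineer would, in place of code of your own. Each camera call takes 0.05 s, during which the arm holds its last target. There are 200 camera calls.

TASK

Press the lid of the open clip-lid parts box shut with the fingertips: push down the proud rim section on each of its four sides, one after another in any order, until every one clicks in and stays flush. Leave the box standing where it is, do not lift or drag it, and leave everything else on the bench alone.

Things in the scene. Friction and masses are not known exactly. Their poses are not given: they have to be found in the camera images.
- clip_box: the grey parts box to be shut, loose, 1.2 kg, 118 (x) x 168 (y) x 64 mm, its pale lid 134 x 184 mm. Origin at the centre of its underside, z up, long side along y. The lid's middle panel (70 x 120 mm) and corners are fixed, tops 73 mm above the table; along each side between the corners is a hinged rim section, standing proud at the start with its outer edge 8 mm above the panel
- press_near (a point): where to press the rim section along the long side at the box's -x: middle of the section's top face, 20 mm outward from its hinge line (55 mm from the box's centre when shut). About 78 mm above the table while proud, 73 mm when shut. Its x axis points outward (level while proud, dipping 0.26 rad when shut), its y along the section
- clip_near (a joint): rim section along the long side at the box's -x: 3 mm plate, 32 mm from hinge line to outer edge, 110 mm long, 14 mm skirt at the edge. Hinge 35 mm from the box's centre, 71.5 mm high. 0 = proud, 0.26 rad = fully shut, level with the panel. Springs back to 0 if let go before 0.19; beyond that snaps shut and stays. About 9 N straight down at the press point gets it over the snap
- press_far (a point): where to press the rim section along the long side at the box's +x: middle of the section's top face, 20 mm outward from its hinge line (55 mm from the box's centre when shut). About 78 mm above the table while proud, 73 mm when shut. Its x axis points outward (level while proud, dipping 0.26 rad when shut), its y along the section
- clip_far (a joint): rim section along the long side at the box's +x: 3 mm plate, 32 mm from hinge line to outer edge, 110 mm long, 14 mm skirt at the edge. Hinge 35 mm from the box's centre, 71.5 mm high. 0 = proud, 0.26 rad = fully shut, level with the panel. Springs back to 0 if let go before 0.19; beyond that snaps shut and stays. About 9 N straight down at the press point gets it over the snap
- press_left (a point): where to press the rim section along the short side at the box's +y: middle of the section's top face, 20 mm outward from its hinge line (80 mm from the box's centre when shut). About 78 mm above the table while proud, 73 mm when shut. Its x axis points outward (level while proud, dipping 0.26 rad when shut), its y along the section
- clip_left (a joint): rim section along the short side at the box's +y: 3 mm plate, 32 mm from hinge line to outer edge, 62 mm long, 14 mm skirt at the edge. Hinge 60 mm from the box's centre, 71.5 mm high. 0 = proud, 0.26 rad = fully shut, level with the panel. Springs back to 0 if let go before 0.19; beyond that snaps shut and stays. About 9 N straight down at the press point gets it over the snap
- press_right (a point): where to press the rim section along the short side at the box's -y: middle of the section's top face, 20 mm outward from its hinge line (80 mm from the box's centre when shut). About 78 mm above the table while proud, 73 mm when shut. Its x axis points outward (level while proud, dipping 0.26 rad when shut), its y along the section
- clip_right (a joint): rim section along the short side at the box's -y: 3 mm plate, 32 mm from hinge line to outer edge, 62 mm long, 14 mm skirt at the edge. Hinge 60 mm from the box's centre, 71.5 mm high. 0 = proud, 0.26 rad = fully shut, level with the panel. Springs back to 0 if let go before 0.19; beyond that snaps shut and stays. About 9 N straight down at the press point gets it over the snap
- cv_joint: used outer drive-shaft joint standing bell-mouth down, rusty, 82 mm wide bell with a thin stub on top, 100 mm tall; stands just beyond the far side of the box; origin at the underside centre; a bystander
- hub_nut: steel hexagonal hub nut, 48 mm flange, 22 mm tall, beside the box's -y end; origin at the underside centre; a bystander
- bearing: steel bearing ring, 64 mm outside, 34 mm bore, 18 mm tall, beside the box's +y end; origin at the underside centre; a bystander
- grease_pot: closed grease jar, 72 mm wide, 95 mm tall, to the left; origin at the underside centre; a bystander
- shaft_stub: rusty flanged shaft stub standing on its 48 mm flange, 85 mm tall, to the left; origin at the underside centre; a bystander
- spanner: 180 mm steel spanner lying beyond and to the right of the box; origin under its middle; a bystander
- shut_box: a second box of the same kind, already shut all round (nothing stands proud on it), 134 x 184 x 73 mm, to the right; origin at the underside centre; a bystander
Not all that is in view belongs to the job. What is shaped like the clip_box but green or red is not meant.

How it is judged:
By the outcome, as a careful person would: the job done as asked, in the order asked, and still so for the second after the job is handed in, with the robot touching nothing.
It also fails if it takes over 51 s, if anything falls off the work surface, if the arm or the gripper's body presses on something with over 40 N, if the wrist force passes 120 N, or if a joint passes its speed limit or range.

## Working session

There is one attempt and no reset: what is moved stays moved. The work goes in short steps, Python scripts to look and compute and a tool call to move; the robot and the scene stay as the last step left them, time stands still between calls to the robot, and variables do not carry over. Pictures are saved under pics/ and viewed, about 8 in all and at most 12, crops included, and the job is handed in when it is done.

Besides the shell and the picture viewer there is one more tool, called after "Request:" in YAML: its name, and indented under it one key for each argument. jog_arm: Moves the arm, as the interface text tells. Its arguments: {"type":"object","properties":{"commands":{"type":"array"},"newtons":{"type":"number"}},"required":["commands"]}

```bash
mkdir -p pics; python3 - <<'E'
from bench import arm
import cv2,numpy as np
for n in ("top","scene"):
    f=arm.grab_frame(n)
    np.savez(f"pics/{n}.npz",**f)
    cv2.imwrite(f"pics/{n}0.png",f["pixels"][:,:,::-1])
    print(n,f["R"],f["t"],f["fx"])
s=arm.state();print(s["time_s"],s["eef_pos"],s["tool_rot"],s["gripper_width"],arm.nose_length)
E
```

```text
top [[-0.00637373 -0.99989012 -0.01338365]
 [-0.98546051  0.00855306 -0.16968921]
 [ 0.16978504  0.0121075  -0.98540674]] [ -17.27150532  545.02608314 1311.51990282] 446.05857165349465
scene [[ 0.21266197  0.97704687  0.01242217]
 [ 0.83154478 -0.17428685 -0.52740627]
 [-0.51313562  0.12248885 -0.8495224 ]] [ -75.5199756  -406.38701534 1530.87501851] 441.262825492558
0.1 [273.65033679 616.48666935 238.60240415] [ 2.07335281e-01  9.78269553e-01 -8.60439124e-04 -1.46831115e-04] 87.3241184256203 17.0
```

View pics/top0.png

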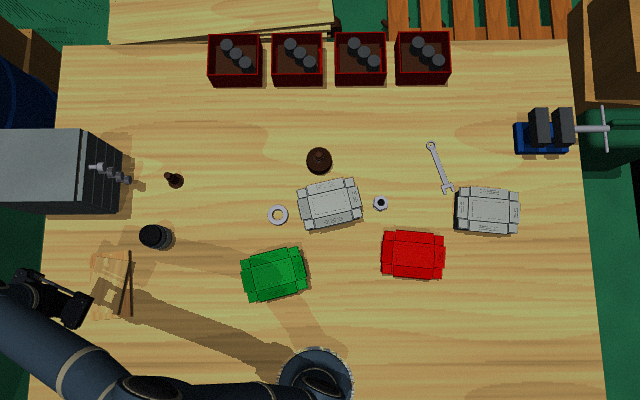

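The top view shows the open grey box at about (330,205). The bearing is at (278,214), the nut at (380,202), the CV joint at (319,160) and the shut box at (487,210). The red and green boxes are decoys. Next I'll measure the open box.

```bash
cat > h.py <<'E'
import numpy as np,cv2
def cloud(f):
    z=f["range_z"];v,u=np.mgrid[:400,:640]
    P=np.stack([(u-f["cx"])/f["fx"]*z,(v-f["cy"])/f["fy"]*z,z],-1)
    return (P-f["t"])@f["R"]
def fit(f,umin,umax,vmin,vmax):
    W=cloud(f);c=W[vmin:vmax,umin:umax].reshape(-1,3);px=f["pixels"][vmin:vmax,umin:umax].reshape(-1,3)
    k=(c[:,2]>62)&(c[:,2]<95)
    c=c[k];r=cv2.minAreaRect(c[:,:2].astype(np.float32))
    return c,r
E
python3 - <<'E'
from h import *
f=dict(np.load("pics/top.npz"))
c,r=fit(f,290,370,172,240)
print(len(c),r,c[:,:2].mean(0))
(x,y),(w,h),a=r
# angle of long axis (180ish) 
b=cv2.boxPoints(r);e=[b[1]-b[0],b[2]-b[1]];L=max(e,key=np.linalg.norm);L=L*np.sign(L[1]);L/=np.linalg.norm(L)
S=np.array([L[1],-L[0]]);print("yaw",np.degrees(np.arctan2(-L[0],L[1])))
d=c[:,:2]-[x,y];p=d@S;q=d@L
for n,m in dict(panel=(abs(p)<30)&(abs(q)<50),far=(p>55)&(p<65)&(abs(q)<45),near=(p<-55)&(p>-65)&(abs(q)<45),left=(q>80)&(abs(p)<25),right=(q<-80)&(abs(p)<25)).items(): print(n,m.sum(),np.median(c[m,2]))
W=cloud(f)
for n,(u,v) in dict(cv=(319,160),bear=(270,214),nut=(380,202),shut=(487,210)).items(): print(n,W[v,u])
im=f["pixels"][150:250,260:400,::-1];cv2.imwrite("pics/crop1.png",cv2.resize(im,None,fx=5.5,fy=5.5,interpolation=cv2.INTER_CUBIC))
E
```

```text
2647 ((535.6048583984375, -47.367523193359375), (136.8711395263672, 187.19351196289062), 12.450883865356445) [534.3814494  -47.22284253]
yaw 12.450873
panel 662 73.36736056341522
far 102 79.3545174463759
near 99 79.57090271942202
left 75 79.29648639996431
right 68 78.40102682965227
cv [665.43513364 -18.38915139  81.67269204]
bear [511.65218977 135.51467188  17.30048316]
nut [ 546.624009   -206.16452361   16.21546312]
shut [ 510.11957929 -514.28144665   73.77211053]
```

View pics/crop1.png

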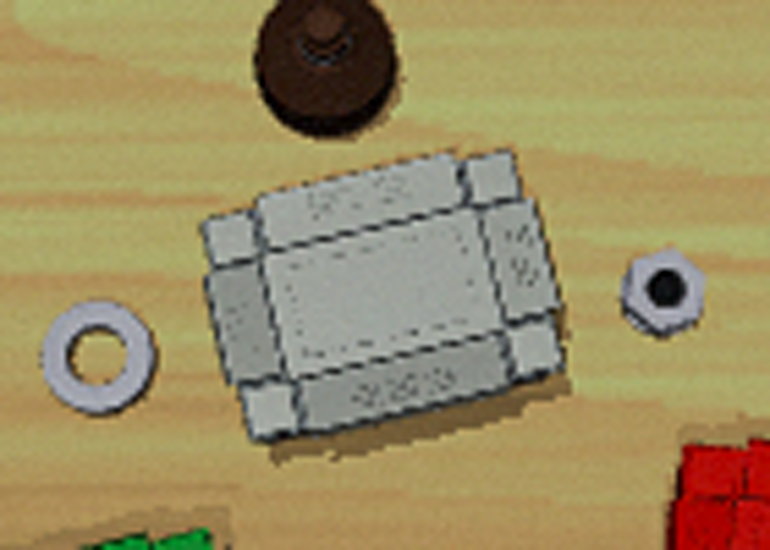

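All four sides are proud: their outer edges are at about 79 mm, against 73 mm for the panel. The box is at (535.6, -47.4), yaw 12.45°. First I'll move above the left section with the fingers shut.

Request:
jog_arm:
  commands:
    - {"tx":24.5,"ty":-58.6,"tz":-8,"yaw":36.4,"hand":1}
    - {"tx":24.5,"ty":-58.6,"tz":-8,"yaw":36.4,"hand":1}
    - {"tx":24.5,"ty":-58.6,"tz":-8,"yaw":36.4,"hand":1}
    - {"tx":24.5,"ty":-58.6,"tz":-8,"yaw":36.4,"hand":1}
    - {"tx":24.5,"ty":-58.6,"tz":-8,"yaw":36.4,"hand":1}
    - {"tx":24.5,"ty":-58.6,"tz":-8,"yaw":36.4,"hand":1}
    - {"tx":24.5,"ty":-58.6,"tz":-8,"yaw":36.4,"hand":1}
    - {"tx":24.5,"ty":-58.6,"tz":-8,"yaw":36.4,"hand":1}
    - {"tx":24.5,"ty":-58.6,"tz":-8,"yaw":36.4,"hand":1}
    - {"tx":24.5,"ty":-58.6,"tz":-8,"yaw":36.4,"hand":1}
    - {"tx":24.5,"ty":-58.6,"tz":-8,"yaw":36.4,"hand":1}
    - {"tx":24.5,"ty":-58.6,"tz":-8,"yaw":36.4,"hand":1}

```text
time_s: 1.3
eef_pos: [503.7, 65.8, 164.3]
tool_rot: [-0.109, 0.994, 0.0, -0.0]
force: [0.5, 0.7, -0.5]
gripper_width: 2.4
```

Request:
jog_arm:
  commands:
    - {"tx":0,"hand":1}
    - {"tx":0,"hand":1}
    - {"tx":0,"hand":1}

```text
$.commands[0]: bad value
```

```bash
python3 - <<'E'
from bench import arm
import numpy as np
s=arm.state();q=s["tool_rot"];print(s["time_s"],s["eef_pos"],"jaw",np.degrees(np.arctan2(q[1]**2-q[0]**2,2*q[0]*q[1])),s["gripper_width"],s["force"],s["joints"])
E
```

```text
1.3 [503.70014489  65.78872933 164.28279381] jaw 102.46923717363573 2.4300068839484585 [ 0.48108597  0.70730007 -0.54989927] [-0.25891963  0.28290259  0.05512674  2.00912573 -0.02065801  0.85021112
  1.59607935]
```

Request:
jog_arm:
  commands:
    - {"tx":0,"ty":0,"tz":0,"yaw":0,"hand":1}
    - {"tx":0,"ty":0,"tz":0,"yaw":0,"hand":1}
    - {"tx":0,"ty":0,"tz":0,"yaw":0,"hand":1}

```text
time_s: 1.6
eef_pos: [503.0, 69.0, 164.4]
tool_rot: [-0.109, 0.994, 0.0, -0.0]
force: [0.2, -0.8, -0.0]
gripper_width: 0.5
```

Request:
jog_arm:
  commands:
    - {"tx":1.54,"ty":-3.83,"tz":0,"yaw":0,"hand":1}
    - {"tx":1.54,"ty":-3.83,"tz":-2,"yaw":0,"hand":1}
    - {"tx":1.54,"ty":-3.83,"tz":-4.5,"yaw":0,"hand":1}
    - {"tx":1.54,"ty":-3.83,"tz":-6,"yaw":0,"hand":1}
    - {"tx":1.54,"ty":-3.83,"tz":-6.5,"yaw":0,"hand":1}
    - {"tx":1.54,"ty":-3.83,"tz":-6.7,"yaw":0,"hand":1}
    - {"tx":1.54,"ty":-3.83,"tz":-6.9,"yaw":0,"hand":1}
    - {"tx":1.54,"ty":-3.83,"tz":-7.1,"yaw":0,"hand":1}
    - {"tx":1.54,"ty":-3.83,"tz":-7.3,"yaw":0,"hand":1}
    - {"tx":1.54,"ty":-3.83,"tz":-7.4,"yaw":0,"hand":1}
    - {"tx":1.54,"ty":-3.83,"tz":-7.4,"yaw":0,"hand":1}

```text
time_s: 2.7
eef_pos: [519.1, 29.2, 90.7]
tool_rot: [-0.109, 0.994, -0.0, 0.0]
force: [0.2, -0.7, -0.4]
gripper_width: 0.3
```

Request:
jog_arm:
  commands:
    - {"tx":0,"ty":0,"tz":-0.1,"yaw":0,"hand":1}
    - {"tx":0,"ty":0,"tz":-0.2,"yaw":0,"hand":1}
    - {"tx":0,"ty":0,"tz":-0.2,"yaw":0,"hand":1}

```text
time_s: 3.0
eef_pos: [519.2, 29.1, 89.8]
tool_rot: [-0.108, 0.994, -0.0, 0.0]
force: [-2.7, 0.2, 10.7]
gripper_width: 1.0
```

```bash
python3 - <<'E'
from bench import arm
s=arm.state();print(s["eef_pos"],s["force"],s["ft_torque"])
E
```

```text
[519.22048435  29.132524    89.81944644] [-2.67718376  0.20705977 10.68146289] [-0.03556808  0.70398693 -0.00722154]
```

The left section is shut: contact at tip height 72.8 mm, with 10.7 N. Next is the near section.

Request:
jog_arm:
  commands:
    - {"tx":0,"ty":0,"tz":3.5,"yaw":0,"hand":1}
    - {"tx":-1.8,"ty":-4.5,"tz":3.5,"yaw":0,"hand":1}
    - {"tx":-3.65,"ty":-9.0,"tz":3.5,"yaw":0,"hand":1}
    - {"tx":-3.65,"ty":-9.0,"tz":2.5,"yaw":0,"hand":1}
    - {"tx":-3.65,"ty":-9.0,"tz":1.4,"yaw":0,"hand":1}
    - {"tx":-3.65,"ty":-9.0,"tz":1.0,"yaw":0,"hand":1}
    - {"tx":-3.65,"ty":-9.0,"tz":0.7,"yaw":0,"hand":1}
    - {"tx":-3.65,"ty":-9.0,"tz":0.5,"yaw":0,"hand":1}
    - {"tx":-3.65,"ty":-9.0,"tz":0.3,"yaw":0,"hand":1}
    - {"tx":-3.65,"ty":-9.0,"tz":0.1,"yaw":0,"hand":1}
    - {"tx":-3.65,"ty":-9.0,"tz":0,"yaw":0,"hand":1}
    - {"tx":-3.65,"ty":-9.0,"tz":0,"yaw":0,"hand":1}

```text
time_s: 4.2
eef_pos: [483.1, -59.8, 89.8]
tool_rot: [-0.109, 0.994, 0.0, 0.001]
force: [-3.2, 2.0, 11.2]
gripper_width: 0.3
```

The near section shows the same height and force, so it's shut too. Next is the right section.

Request:
jog_arm:
  commands:
    - {"tx":0,"ty":0,"tz":3.5,"yaw":0,"hand":1}
    - {"tx":3.5,"ty":-3.3,"tz":3.5,"yaw":0,"hand":1}
    - {"tx":7.0,"ty":-6.6,"tz":3.5,"yaw":0,"hand":1}
    - {"tx":7.0,"ty":-6.6,"tz":2.5,"yaw":0,"hand":1}
    - {"tx":7.0,"ty":-6.6,"tz":1.4,"yaw":0,"hand":1}
    - {"tx":7.0,"ty":-6.6,"tz":1.0,"yaw":0,"hand":1}
    - {"tx":7.0,"ty":-6.6,"tz":0.7,"yaw":0,"hand":1}
    - {"tx":7.0,"ty":-6.6,"tz":0.5,"yaw":0,"hand":1}
    - {"tx":7.0,"ty":-6.6,"tz":0.3,"yaw":0,"hand":1}
    - {"tx":7.0,"ty":-6.6,"tz":0.1,"yaw":0,"hand":1}
    - {"tx":7.0,"ty":-6.6,"tz":0,"yaw":0,"hand":1}
    - {"tx":7.0,"ty":-6.6,"tz":0,"yaw":0,"hand":1}

```text
time_s: 5.4
eef_pos: [552.6, -126.0, 89.8]
tool_rot: [-0.109, 0.994, 0.0, 0.0]
force: [-3.8, 1.8, 10.0]
gripper_width: 0.6
```

Last is the far section at (589,-35.5), a shift of +3.65, +9.0 cm.

Request:
jog_arm:
  commands:
    - {"tx":0,"ty":0,"tz":3.5,"yaw":0,"hand":1}
    - {"tx":1.8,"ty":4.5,"tz":3.5,"yaw":0,"hand":1}
    - {"tx":3.65,"ty":9.0,"tz":3.5,"yaw":0,"hand":1}
    - {"tx":3.65,"ty":9.0,"tz":2.5,"yaw":0,"hand":1}
    - {"tx":3.65,"ty":9.0,"tz":1.4,"yaw":0,"hand":1}
    - {"tx":3.65,"ty":9.0,"tz":1.0,"yaw":0,"hand":1}
    - {"tx":3.65,"ty":9.0,"tz":0.7,"yaw":0,"hand":1}
    - {"tx":3.65,"ty":9.0,"tz":0.5,"yaw":0,"hand":1}
    - {"tx":3.65,"ty":9.0,"tz":0.3,"yaw":0,"hand":1}
    - {"tx":3.65,"ty":9.0,"tz":0.1,"yaw":0,"hand":1}
    - {"tx":3.65,"ty":9.0,"tz":0,"yaw":0,"hand":1}
    - {"tx":3.65,"ty":9.0,"tz":0,"yaw":0,"hand":1}

```text
time_s: 6.6
eef_pos: [589.1, -37.5, 90.0]
tool_rot: [-0.108, 0.994, -0.0, 0.0]
force: [-3.1, -0.1, 10.2]
gripper_width: 0.4
```

Request:
jog_arm:
  commands:
    - {"tx":0,"ty":0,"tz":4,"yaw":0,"hand":1}
    - {"tx":0,"ty":0,"tz":8,"yaw":0,"hand":1}
    - {"tx":-3,"ty":4,"tz":10,"yaw":0,"hand":1}
    - {"tx":-6,"ty":8,"tz":10,"yaw":0,"hand":1}
    - {"tx":-8,"ty":12,"tz":10,"yaw":0,"hand":1}
    - {"tx":-9,"ty":17,"tz":10,"yaw":0,"hand":1}
    - {"tx":-10,"ty":22,"tz":11,"yaw":0,"hand":1}
    - {"tx":-11,"ty":27,"tz":12,"yaw":0,"hand":1}
    - {"tx":-12,"ty":31,"tz":13,"yaw":0,"hand":1}
    - {"tx":-13,"ty":35,"tz":13,"yaw":0,"hand":1}
    - {"tx":-13,"ty":35,"tz":13,"yaw":0,"hand":1}
    - {"tx":-13,"ty":35,"tz":13,"yaw":0,"hand":1}

```text
time_s: 7.8
eef_pos: [458.8, 313.7, 218.2]
tool_rot: [-0.109, 0.994, -0.0, 0.0]
force: [0.9, -1.1, -0.5]
gripper_width: 0.3
```

```bash
python3 - <<'E'
from bench import arm
from h import *
f=arm.grab_frame("top")
c,r=fit(f,290,370,172,240);print(len(c),r)
x,y=535.6,-47.4;a=np.radians(12.45);S=np.array([np.cos(a),np.sin(a)]);L=np.array([-S[1],S[0]])
d=c[:,:2]-[x,y];p=d@S;q=d@L
for n,m in dict(panel=(abs(p)<30)&(abs(q)<50),far=(p>55)&(p<65)&(abs(q)<45),near=(p<-55)&(p>-65)&(abs(q)<45),left=(q>80)&(abs(p)<25),right=(q<-80)&(abs(p)<25)).items(): print(n,m.sum(),np.median(c[m,2]))
cv2.imwrite("pics/top1.png",f["pixels"][:,:,::-1])
E
```

```text
2608 ((535.2490234375, -47.334449768066406), (135.2877197265625, 184.67596435546875), 12.248255729675293)
panel 668 73.42875001974755
far 92 72.50746759129083
near 103 72.51936023110618
left 68 72.27946813302223
right 67 72.42740793138168
```

View pics/top1.png

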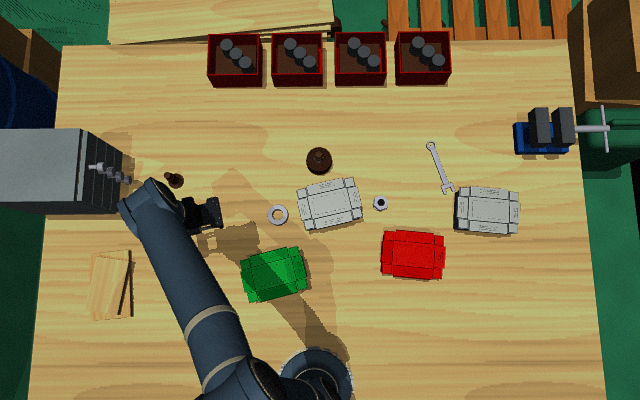

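All four sections now read 72.3–72.5 mm, and the box hasn't moved (330,205). The arm hides the grease pot's spot at (155,237), so I'll check it from the scene camera.

```bash
python3 - <<'E'
from bench import arm
import cv2,numpy as np
a=np.load("pics/scene.npz")["pixels"]
f=arm.grab_frame("scene")
im=np.vstack([a[:,:,::-1],f["pixels"][:,:,::-1]])
cv2.imwrite("pics/scene1.png",cv2.resize(im,None,fx=.75,fy=.75,interpolation=cv2.INTER_AREA))
E
```

```text
(no output)
```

View pics/scene1.png

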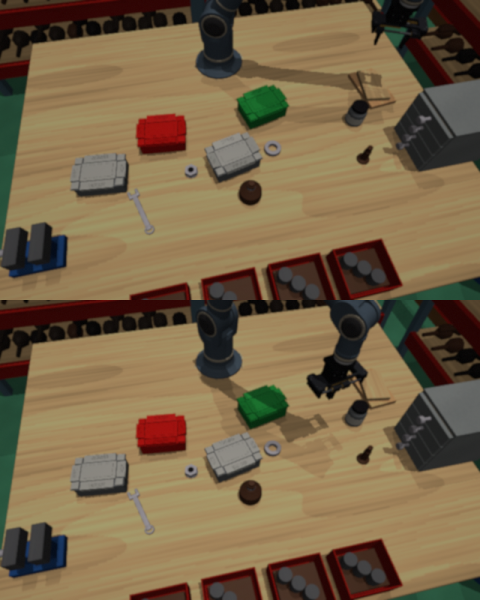

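The before and after views show the grease pot still standing at the same spot, about (357,112) in each, with the arm clear of it. Everything else is unchanged, so I'm handing in.

```bash
python3 -c "
from bench import arm
print(arm.finish_job())"
```

```text
the job is handed in; nothing more can be done
None
```

The parts box is shut: I pressed the left, near, right and far rim sections down in turn with the closed fingertips, then moved the arm clear and handed in at about 8 s.

- **Presses:** each one ended with the fingertips at 72.8–73.0 mm and 10–11 N. That is level with the 73 mm lid panel.
- **Rim sections:** the last depth image puts all four at 72.3–72.5 mm, against 73.4 mm for the panel. Before pressing they were at 78.4–79.6 mm.
- **Box position:** it measures within about 0.4 mm and 0.2° of where it started, which is inside the measuring error.
- **Other objects:** none looks moved in the before and after pictures. The arm hid the grease pot from the top camera, but the scene camera shows it still in place.

No checks failed. One move call was refused for a row with missing fields; nothing moved, and I sent it again complete.

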